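Light and index a mortar cube on the point-count stand

ROBOT

A 6-joint arm with a two-finger parallel gripper is mounted at the origin on a cart in front of the work surface, level with it; the furniture and walls round the work are solid. World frame = base frame: x ahead of the robot, y to its left, z up, the work surface at z = 0. Lengths are in mm, angles in rad, forces in N, time in s.
With the tool pointing down it reaches from about 350 to 800 mm from the base axis. Payload 7.3 kg.
Tool frame: the origin (TCP) lies midway between the tips of the shut fingers; the grasp point (between the pads) lies ctrl.grasp_offset behind it (ctrl.grasp_offset is the distance from the TCP to the grasp point, in mm); z points along the fingers, y is the line along which they close (so a half turn about z gives the same grasp; the last joint's range is limited). The gripper opens to 85 mm and grips with 20 to 120 N. Pads are 22 mm wide; open, the fingers measure 114 mm over their backs; the gripper's body (76 mm by 85 mm) begins 54 mm behind the grasp point. The pads swing forward as they close: fully open they stand 13 mm farther back than shut.
Start: joints at [1.193, 0.342, 1.524, -0, 1.275, -0.146], TCP at [120.591, 510.982, 231.322] pointing down, gripper open.
Joint ranges: [-2.53, 2.53], [-0.77, 2.02], [0.04, 2.7], [-1, 4.14], [0.28, 2.66], [-3.11, 3.11]. Speed limits (rad/s): [2.57, 2.57, 3.14, 3.14, 3.14, 3.14].

INTERFACE

Orientations are given as a unit quaternion [w, x, y, z].
In Python, from station import ctrl gives the robot as it stands.
- The arm moves only by the tool jog_arm, never from a script. Its argument "moves" is a list of rows, each a list of 7 numbers: the finger opening in cm, from 0 to 8.54, then the shift along the tool's x, y, z in cm, then the turn, a rotation vector about the tool's x, y, z in degrees. A call has 1 to 10 rows; each row shifts and turns the commanded pose from where the row before left it, along the tool's axes as they then stand; what a row does not reach is not made up. A row lasts 1/10 s, in which the tool goes at most 50 mm and 8.59 degrees, less where a joint would pass 70% of its speed; a pose out of reach is approached as far as the arm can. A call is refused whole if a number of a shift passes 5 or a number of a turn 8.59, either way. A call with a gripper value outside its range is refused whole. The fingers move at their own pace and stop on an object; "grip_force" is the grip in N (left out, the last holds). Time passes only in rows, so rows that do not move let the fingers close. It gives the time, the measured TCP pose, the force, the opening and the grip force at its end, in the units of the state.
- ctrl.observe(): the state, without advancing time (a new reading comes with each control period).
- ctrl.read_camera(name): name is "scene" or "side" or "wrist"; returns a dict with "color" (400x640x3 uint8, red, green, blue), "intrinsics" (3x3 intrinsics, pixels), "rvec" (rotation vector, rad) and "tvec" (3), from world to camera coordinates, as OpenCV has them. Camera axes: x right, y down, z forward; pixel columns grow to the right and rows downward; lengths in mm; the calibration is good to about 2 mm. A picture is of the moment at which its call begins. There is no depth.
- ctrl.close_job(): hands the job in; it is judged then, once.
Trained networks look in a picture, given as the dict that the camera call returned (one of the last four; its "shot" number tells which), for a name from the list of things; names that differ only in an ending like _2 or _b are one class to them, and where a whole thing is asked for, a point or a joint stands for the part that bears it (a point fixed in the world has none). Each returns a list of dicts, best first, with "conf" (0 to 1); they miss things now and then, are a little off and sometimes report something else, mostly with a low value. They report only what shows in the picture. A call takes as long as a camera call.
- ctrl.masks_of(picture, query): "region" (400x640 bool, what is visible of it) and "position" ([row, column] in pixels, amid what is visible of it).
The state is a dict: "time": time; "joint_pos": joint angles; "joint_velocities": joint speeds; "joint_torque": joint torques, N m; "ee_pos": TCP position; "eef_rot": TCP orientation; "contact_force": force on the tool from outside, world axes, zero at the start; "moment": the same for the moment, N m; "grip_width": finger opening in mm; "gripper_force": force on a finger pad.
Only numpy, scipy, OpenCV 4.12 (cv2) and the standard library are available. Lean on these libraries where they do the work, as an engineer would, in place of code of your own. Each camera call takes 0.05 s, during which the arm holds its last target. There are 200 camera calls.

TASK

A mortar cube is to be photographed for its air-void count. Swivel the small lamp on the stand squarely round towards the spot under the lens and tip it to 30 degrees below level so that it lights that spot, and let it go; then slide the cube's carriage away from you by its upright knob until it clicks into the middle of its three notches, where the cube is under the lens, without running past that notch. Finish still gripping the knob, holding the carriage in the notch for the exposure, and leave the timer, the other cube and the brush where they are.

Things in the scene. Friction and masses are not known exactly. Their poses are not given: they have to be found in the camera images.
- stage: Fixed stand: grey base 340 x 112 mm, 22 mm high, two steel guide rods, a camera on a round column at the far end (tube 52 mm across, top at 305 mm, lens at 172 mm height) and a lamp post on the right. Origin at bench level straight below the lens; x along the rods, away from the robot; y to the left; z up. Only the camera is tall near the knob.
- view_spot (a point): The spot under the lens that the lamp must light: on the lens axis, at the height of the cube's top face (106 mm above the bench).
- carriage (a joint): Position (m) of the carriage with the clamped cube along the rods: 0 nearest the robot, to 0.100 away along the stand's x. A sprung ball on it clicks into notches at 0.012, 0.052 (middle: cube under the lens) and 0.092. Starts at 0 to 0.036. Sliding takes about 1 N; the ball falls in within 4.5 mm of a notch's centre, centres the carriage and takes about 7 to 9 N to push out.
- pull_knob: The carriage's upright black round knob, 20 mm across, 34 mm high, on a flat arm towards the robot, 112 mm in front of the cube's centre. Origin at the knob's centre, 87 mm above the bench (knob's top 17 mm above it, flat arm's top 31 mm below it). Free all round for fingers from above; moves with the carriage along the stand's x.
- lamp_pivot (a point): Where the lamp's upright swivel axis and level tilt axis cross: 115 mm to the right of the lens axis (stand's -y), 172 mm above the bench. Fixed to the stand.
- lamp_ball (a point): Centre of the black ball handle, 20 mm across, on a thin stem behind the white lamp head, 78 mm from lamp_pivot on the side away from the beam; moving it swivels and tilts the lamp. The point's x axis is the beam's direction (ball to pivot and out of the lamp's face), its y axis the level tilt axis: pinched along y, the ball can turn between the fingers as the lamp tilts.
- lamp_swivel (a joint): Swivel (rad) about the upright post, -0.4 to 1.3: 0 when the beam points squarely across the rods to the spot under the lens (stand's +y); grows clockwise from above, as the beam turns away from the robot and the ball handle comes towards it. Starts at 0.5 to 1.1. Friction (about 1.5 N at the ball) keeps it where it is left.
- lamp_tilt (a joint): Tilt (rad) of the beam below level, -0.35 to 0.95: 0 level, grows as the face looks down and the ball handle rises; 0.524 is 30 degrees, the second long mark of the scale disc. At swivel 0 and 30 degrees the beam meets view_spot. Starts at -0.25 to 0.2. Friction (about 1.5 N at the ball) keeps it where it is left.
- timer: Bystander: loose flat white timer, 62 x 62 x 20 mm, on the bench at the front right of the stand; origin under its centre.
- next_cube: Bystander: loose grey mortar cube, 50 mm, standing on the bench at the right of the stand behind the lamp; origin under its centre.
- flat_brush: Bystander: loose flat brush, 200 x 40 x 12 mm, lying on the bench near its front edge, left of the stand; origin under its centre.

How it is judged (in metres and radians):
On the way, in this order (a step that is already met when the one before it is completed fails the run):
1. the lamp faces the spot under the lens, 30 degrees below level, and has been let go (value of joint lamp_swivel between -0.09 and 0.09 rad and value of joint lamp_tilt between 0.4336 and 0.6136 rad and distance between the grasp point and lamp_ball above 0.06 m), for 0.2 s.
2. the carriage sits in the middle notch, the knob gripped (value of joint carriage between 0.0495 and 0.0545 m and contact force between the fingers and pull_knob above 8 N and distance between the grasp point and pull_knob below 0.035 m), for 0.3 s.
At the end, for the whole second after the job is handed in: The lamp stands within 5 degrees of square to the rods and within 5 degrees of 30 below level, let go; the carriage is at rest within 2.5 mm of the middle notch's centre, and the knob is still gripped between the fingers (over 8 N, grasp point within 35 mm of its centre) (all of step 1 and all of step 2 and velocity of joint carriage between -0.005 and 0.005 m/s); the arm keeps its last pose, push and grip.
It fails at once if the carriage has been run more than 9 mm past the middle notch (value of joint carriage above 0.061 m).
It fails at once if the timer, the other cube or the brush has been shifted more than 15 mm (distance of any of timer, next_cube, flat_brush from where it was at the start of the episode above 0.015 m).
It also fails if it takes over 48 s, if anything falls off the work surface, if the arm or the gripper's body presses on something with over 40 N, if the wrist force passes 120 N, or if a joint passes its speed limit or range.

## Working session

There is one attempt and no reset: what is moved stays moved. The work goes in short steps, Python scripts to look and compute and a tool call to move; the robot and the scene stay as the last step left them, time stands still between calls to the robot, and variables do not carry over. Pictures are saved under pics/ and viewed, at most 10 in all, crops included, and the job is handed in when it is done.

Besides the shell and the picture viewer there is one more tool, called after "Call:" in YAML: its name, and indented under it one key for each argument. jog_arm: Moves the arm, as the interface text tells. Its arguments: {"type":"object","properties":{"moves":{"type":"array"},"grip_force":{"type":"number"}},"required":["moves"]}

```bash
mkdir -p pics
cat > h.py <<'E'
from station import ctrl
import numpy as np, cv2
def P(p):
    R=cv2.Rodrigues(np.array(p["rvec"],float))[0]; t=np.array(p["tvec"],float).ravel()
    return np.array(p["intrinsics"],float),R,t
def tri(obs):  # [(pic,(row,col))]
    A=[];b=[]
    for p,(r,c) in obs:
        K,R,t=P(p); M=K@np.c_[R,t]
        A+=[M[0]-c*M[2],M[1]-r*M[2]]
    A=np.array(A); A/=np.linalg.norm(A[:,:3],axis=1)[:,None]
    x=np.linalg.lstsq(A[:,:3],-A[:,3],rcond=None)[0]
    return x, A[:,:3]@x+A[:,3]
def save(p,n,box=None,s=1):
    im=p["color"][:,:,::-1]
    if box: im=im[box[0]:box[1],box[2]:box[3]]
    cv2.imwrite("pics/"+n,cv2.resize(im,None,fx=s,fy=s,interpolation=cv2.INTER_CUBIC))
E
python3 - <<'E'
from h import *
ps={n:ctrl.read_camera(n) for n in("scene","side","wrist")}
save(ps["scene"],"a.png");save(ps["side"],"b.png")
for q in("pull_knob","lamp_ball","lamp_tilt","timer","next_cube","flat_brush","stage"):
    o=[]
    for n,p in ps.items():
        d=ctrl.masks_of(p,q)
        print(q,n,[(np.round(x["position"]),round(x["conf"],2),int(x["region"].sum())) for x in d[:3]])
        if d and n!="wrist": o.append((p,d[0]["position"]))
    if len(o)==2: print(q,*[np.round(v,1) for v in tri(o)])
for n,p in ps.items(): K,R,t=P(p); print(n,np.round(-R.T@t),np.round(R[2],2))
s=ctrl.observe(); print(s["eef_rot"],s["ee_pos"],ctrl.grasp_offset)
E
```

```text
pull_knob scene [(array([215., 300.]), 0.43, 174)]
pull_knob side [(array([225., 333.]), 0.42, 8100), (array([205., 286.]), 0.38, 47)]
pull_knob wrist []
pull_knob [524.7 -74.4 -35.7] [ -0.  -17.2 -10.7  13.6]
lamp_ball scene [(array([205., 381.]), 0.8, 682)]
lamp_ball side [(array([208., 307.]), 0.87, 572)]
lamp_ball wrist []
lamp_ball [ 516.7 -330.2  169.9] [-0.1 -4.9 -2.9  3.9]
lamp_tilt scene [(array([198., 384.]), 0.74, 675)]
lamp_tilt side [(array([208., 305.]), 0.55, 563), (array([209., 307.]), 0.22, 842)]
lamp_tilt wrist []
lamp_tilt [ 518.1 -337.9  180. ] [ 0.2  3.7  2.2 -3. ]
timer scene [(array([291., 318.]), 0.82, 896)]
timer side [(array([255., 249.]), 0.97, 508)]
timer wrist []
timer [ 359.1 -308.9    1.3] [-0.1 -0.8 -0.5  0.6]
next_cube scene [(array([240., 424.]), 0.63, 771)]
next_cube side [(array([273., 344.]), 0.84, 389), (array([208., 308.]), 0.34, 587), (array([228., 320.]), 0.21, 1027)]
next_cube wrist []
next_cube [ 613.7 -390.4   42.3] [ -0.5 -11.6  -7.3   9.1]
flat_brush scene [(array([201., 225.]), 0.59, 742)]
flat_brush side [(array([191., 297.]), 0.74, 145)]
flat_brush wrist []
flat_brush [382.3  48.5  12.6] [-0.1 -8.5 -5.1  6.8]
stage scene [(array([212., 363.]), 0.74, 9582)]
stage side [(array([228., 333.]), 0.78, 8006)]
stage wrist []
stage [ 559.7 -254.5   72.7] [ -0.2 -12.3  -7.5   9.8]
scene [ -50. -723.  832.] [ 0.53  0.51 -0.68]
side [  717. -1092.   602.] [-0.2   0.86 -0.46]
wrist [ 52. 526. 373.] [ 0.28 -0.07 -0.96]
[-2.03927054e-06  1.15667219e-01  9.93288021e-01  4.16534292e-05] [120.60689695 510.99333399 231.30515864] 18.700000000000003
```

View pics/a.png

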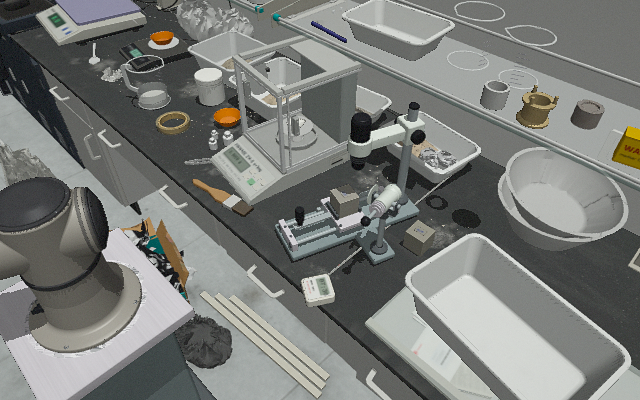

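View pics/b.png

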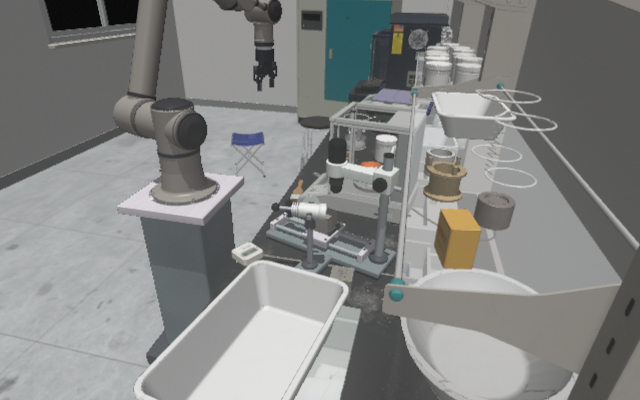

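The scene picture shows the knob at about (row 215, col 300), the lamp near (200, 383) and the timer at (290, 318). The side picture shows the ball near (207, 276). I'll zoom in on both.

Run:
```python
import cv2,numpy as np
a=cv2.imread("pics/a.png")[160:280,260:460];b=cv2.imread("pics/b.png")[130:280,230:430]
a=cv2.resize(a,None,fx=3.9,fy=3.9,interpolation=2)
b=cv2.resize(b[45:],None,fx=1,fy=1)
cv2.imwrite("pics/a2.png",a)
cv2.imwrite("pics/b2.png",cv2.resize(b,None,fx=4,fy=4,interpolation=2))
```

```text
(no output)
```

View pics/a2.png

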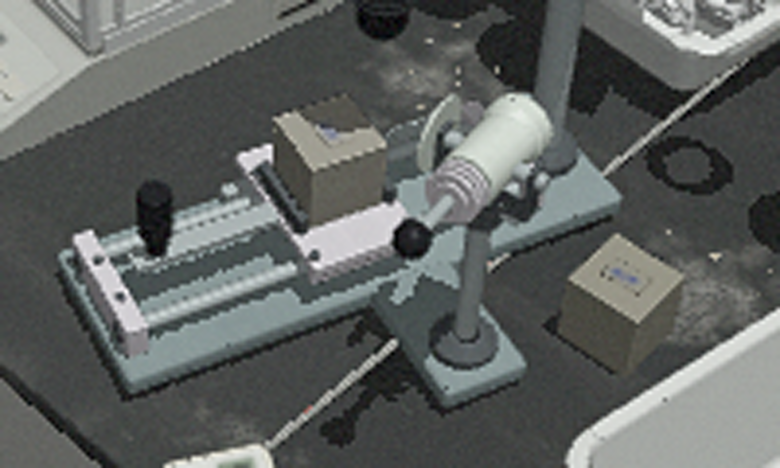

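View pics/b2.png

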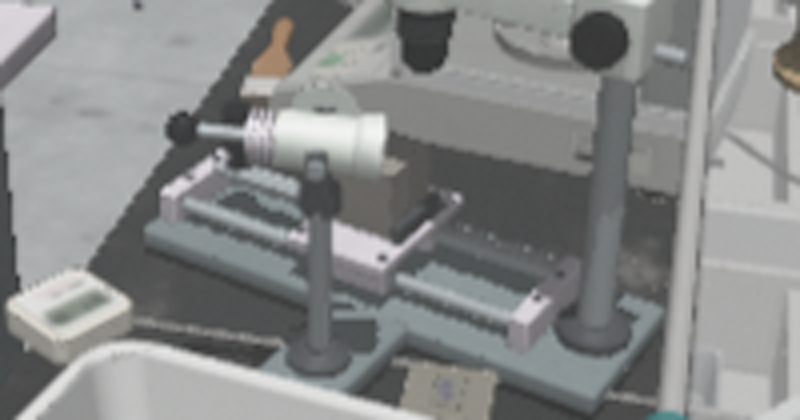

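The ball is at scene (row 221, col 365.6) and side (207, 275.3). The knob is at scene (215.9, 299.7) and side about (205, 288), partly hidden behind the ball. Next I'll triangulate these along with the base corners, lamp post and column.

Run:
```python
from h import *
a=ctrl.read_camera("scene");b=ctrl.read_camera("side")
pts=dict(ball=((221,365.6),(207,275.3)),knob=((215.9,299.7),(205,288)),nearR=((261.3,293.3),(236.2,267)),farR=((214.6,419),(277,378.8)),post=((248.5,378.7),(265,309.3)),col=((198.5,404.9),(258.8,379.3)),lens=((166,358.7),(192,335.8)),pivot=((207,382.5),(215,309)))
X={}
for k,(u,v) in pts.items():
    x,r=tri([(a,u),(b,v)]); X[k]=x; print(k,np.round(x,1),np.round(r,1))
d=X["farR"]-X["nearR"];print(np.hypot(*d[:2]),np.degrees(np.arctan2(d[1],d[0])))
# fixed-height rays from scene
def ray(p,u,z):
    K,R,t=P(p);c=-R.T@t;w=R.T@np.linalg.inv(K)@[u[1],u[0],1];return c+w*(z-c[2])/w[2]
for k,z in(("knob",87),("nearR",0),("farR",0),("post",28),("col",28),("pivot",172),("lens",172)):
    print(k,z,np.round(ray(a,pts[k][0],z),1),np.round(ray(b,pts[k][1],z),1))
```

```text
ball [ 450.6 -347.3  175.9] [ 0.   0.5  0.3 -0.4]
knob [ 426.6 -183.5   90.6] [-0.1 -2.4 -1.4  1.9]
nearR [ 374.8 -215.1    3. ] [-0.1 -0.7 -0.5  0.6]
farR [ 693.1 -326.2    7.7] [-0.1 -2.7 -1.7  2.2]
post [ 527.1 -334.5   20.1] [-0. -0. -0.  0.]
col [ 689.6 -281.5   31.1] [-0.  -0.2 -0.1  0.1]
lens [ 566.4 -226.2  172.2] [ 0.   1.8  1.  -1.5]
pivot [ 523.5 -331.6  155.2] [-0.1 -1.8 -1.1  1.5]
337.1340871175554 -19.239821463292632
knob 87 [ 426.7 -183.4   87. ] [ 424.7 -172.8   87. ]
nearR 0 [ 375.8 -214.    -0. ] [ 373.2 -209.5    0. ]
farR 0 [ 697.1 -324.9    0. ] [ 694.1 -312.1    0. ]
post 28 [ 521.4 -338.3   28. ] [ 529.7 -344.8   28. ]
col 28 [ 692.2 -280.    28. ] [ 689.5 -276.9   28. ]
pivot 172 [ 507.4 -342.9  172. ] [ 531.1 -357.1  172. ]
lens 172 [ 568.7 -224.1  172. ] [ 566.  -229.3  172. ]
```

```bash
cat >> h.py <<'E'
from scipy.spatial.transform import Rotation as Ro
def rows(way, w, n=None):
    """way: list of (x,y,z,yawdeg of tool y) targets for the TCP, tool down; starts from the measured pose"""
    s=ctrl.observe(); p=np.array(s["ee_pos"]); q=np.array(s["eef_rot"]); ya=Ro.from_quat(q[[1,2,3,0]]).apply([0,1,0]); psi=np.degrees(np.arctan2(ya[1],ya[0]))
    out=[]
    for *t,y in way:
        dy=(y-psi+180)%360-180; k=n or int(max(np.ceil(np.linalg.norm(np.array(t)-p)/48),np.ceil(abs(dy)/8.4),1))
        d=(np.array(t)-p)/k
        for i in range(k):
            c,s_=np.cos(np.radians(psi)),np.sin(np.radians(psi))
            r=[w,round((-s_*d[0]+c*d[1])/10,2),round((c*d[0]+s_*d[1])/10,2),round(-d[2]/10,2),0,0,round(-dy/k,1)]
            sh=np.array(r[1:4])*10; p=p+np.array([-s_*sh[0]+c*sh[1],c*sh[0]+s_*sh[1],-sh[2]]); psi-=r[6]; out.append(r)
    for i in range(0,len(out),10): print(str(out[i:i+10]).replace(" ",""))
    print(np.round(p,1),round(psi,1))
E
python3 - <<'E'
from h import *
a=ctrl.read_camera("scene");b=ctrl.read_camera("side")
print("balance top corners",*[np.round(v) for v in tri([(a,(57,237)),(b,(106,331))])],*[np.round(v) for v in tri([(a,(93,285)),(b,(129,410))])])
K,R,t=P(a);c=-R.T@t
for u in((198,245),(165,213)):
    w=R.T@np.linalg.inv(K)@[u[1],u[0],1];print(np.round(c-w*c[2]/w[2]))
rows([(300,300,400,50),(430,-100,400,0),(451,-347,290,-81.5)],8.5)
E
```

```text
balance top corners [493.  87. 321.] [ -1.  20.   9. -18.] [704. 158. 188.] [  9. -47. -27.  38.]
[426.  24.   0.]
[445. 190.   0.]
[[8.5,np.float64(-3.19),np.float64(-2.35),np.float64(-2.41),0,0,np.float64(3.8)],[8.5,np.float64(-3.34),np.float64(-2.13),np.float64(-2.41),0,0,np.float64(3.8)],[8.5,np.float64(-3.47),np.float64(-1.9),np.float64(-2.41),0,0,np.float64(3.8)],[8.5,np.float64(-3.59),np.float64(-1.67),np.float64(-2.41),0,0,np.float64(3.8)],[8.5,np.float64(-3.69),np.float64(-1.43),np.float64(-2.41),0,0,np.float64(3.8)],[8.5,np.float64(-3.78),np.float64(-1.18),np.float64(-2.41),0,0,np.float64(3.8)],[8.5,np.float64(-3.85),np.float64(-0.93),np.float64(-2.41),0,0,np.float64(3.8)],[8.5,np.float64(-3.96),np.float64(-2.48),np.float64(0.0),0,0,np.float64(5.6)],[8.5,np.float64(-4.18),np.float64(-2.09),np.float64(0.0),0,0,np.float64(5.6)],[8.5,np.float64(-4.36),np.float64(-1.67),np.float64(0.0),0,0,np.float64(5.6)]]
[[8.5,np.float64(-4.5),np.float64(-1.23),np.float64(0.0),0,0,np.float64(5.6)],[8.5,np.float64(-4.6),np.float64(-0.79),np.float64(0.0),0,0,np.float64(5.6)],[8.5,np.float64(-4
[... 390 characters left out ...]
,np.float64(0.57),np.float64(1.1),0,0,np.float64(8.1)],[8.5,np.float64(-2.31),np.float64(0.9),np.float64(1.1),0,0,np.float64(8.1)],[8.5,np.float64(-2.16),np.float64(1.22),np.float64(1.1),0,0,np.float64(8.1)]]
[[8.5,np.float64(-1.97),np.float64(1.51),np.float64(1.1),0,0,np.float64(8.1)],[8.5,np.float64(-1.73),np.float64(1.77),np.float64(1.1),0,0,np.float64(8.1)],[8.5,np.float64(-1.47),np.float64(2.0),np.float64(1.1),0,0,np.float64(8.1)],[8.5,np.float64(-1.17),np.float64(2.19),np.float64(1.1),0,0,np.float64(8.1)],[8.5,np.float64(-0.85),np.float64(2.33),np.float64(1.1),0,0,np.float64(8.1)],[8.5,np.float64(-0.51),np.float64(2.43),np.float64(1.1),0,0,np.float64(8.1)]]
[ 451.  -347.1  290. ] -81.3
```

Call:
jog_arm:
  moves:
    - [8.5,-3.2,-2.35,-2.4,0,0,3.8]
    - [8.5,-3.35,-2.1,-2.4,0,0,3.8]
    - [8.5,-3.5,-1.9,-2.4,0,0,3.8]
    - [8.5,-3.6,-1.7,-2.4,0,0,3.8]
    - [8.5,-3.7,-1.4,-2.4,0,0,3.8]
    - [8.5,-3.8,-1.2,-2.4,0,0,3.8]
    - [8.5,-3.85,-0.9,-2.4,0,0,3.8]
    - [8.5,-3.95,-2.5,0,0,0,5.6]
    - [8.5,-4.2,-2.1,0,0,0,5.6]
    - [8.5,-4.35,-1.7,0,0,0,5.6]

```text
time: 2.4
ee_pos: [344.1, 164.4, 399.5]
eef_rot: [0.0, 0.476, 0.879, 0.0]
contact_force: [0.5, 0.5, 0.1]
grip_width: 84.7
gripper_force: 0.0
```

Call:
jog_arm:
  moves:
    - [8.5,-4.5,-1.2,0,0,0,5.6]
    - [8.5,-4.6,-0.8,0,0,0,5.6]
    - [8.5,-4.65,-0.35,0,0,0,5.6]
    - [8.5,-4.65,0.1,0,0,0,5.6]
    - [8.5,-4.65,0.6,0,0,0,5.6]
    - [8.5,-4.55,1.0,0,0,0,5.6]
    - [8.5,-2.5,0.2,1.1,0,0,8.1]
    - [8.5,-2.4,0.6,1.1,0,0,8.1]
    - [8.5,-2.3,0.9,1.1,0,0,8.1]
    - [8.5,-2.2,1.2,1.1,0,0,8.1]

```text
time: 3.4
ee_pos: [438.4, -200.5, 354.8]
eef_rot: [-0.0, 0.879, 0.477, 0.0]
contact_force: [1.2, -0.1, -0.3]
grip_width: 85.2
gripper_force: 0.0
```

Call:
jog_arm:
  moves:
    - [8.5,-2.0,1.5,1.1,0,0,8.1]
    - [8.5,-1.7,1.8,1.1,0,0,8.1]
    - [8.5,-1.5,2.0,1.1,0,0,8.1]
    - [8.5,-1.2,2.2,1.1,0,0,8.1]
    - [8.5,-0.85,2.3,1.1,0,0,8.1]
    - [8.5,-0.5,2.4,1.1,0,0,8.1]
    - [8.5,0,0,0,0,0,0]
    - [8.5,0,0,0,0,0,0]

```text
time: 4.2
ee_pos: [450.5, -347.7, 288.9]
eef_rot: [-0.001, 0.997, 0.077, -0.0]
contact_force: [-0.2, -0.1, -0.7]
grip_width: 84.7
gripper_force: 0.0
```

Run:
```python
from h import *
w=ctrl.read_camera("wrist");save(w,"w1.png")
K,R,t=P(w)
for n,X in dict(ball=(450.6,-347.3,176),knob=(426.7,-183.4,87),pivot=(528.5,-335.7,172)).items():
    v=K@(R@np.array(X)+t);print(n,np.round(v[[1,0]]/v[2]))
for q in("lamp_ball","pull_knob","lamp_tilt"):print(q,[(np.round(x["position"]),round(x["conf"],2),int(x["region"].sum())) for x in ctrl.masks_of(w,q)[:2]])
```

```text
ball [196. 316.]
knob [175. 181.]
pivot [107. 317.]
lamp_ball [(array([111., 317.]), 0.82, 4690)]
pull_knob [(array([168., 178.]), 0.83, 443)]
lamp_tilt [(array([107., 318.]), 0.62, 4494)]
```

View pics/w1.png

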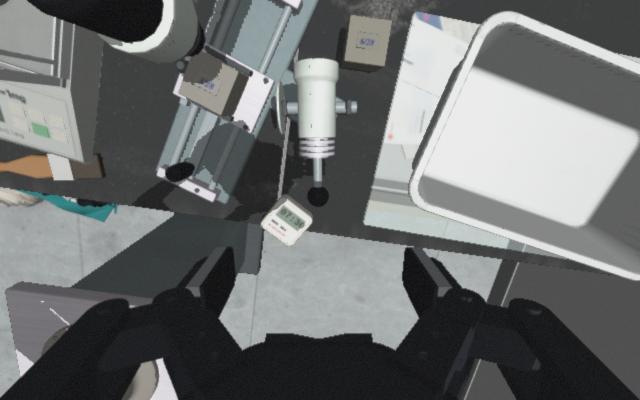

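The picture shows the ball at about (196, 317), one or two pixels from the prediction, with the lamp lined up with the tool. The knob is near (170, 179). I'll go down and grip the ball.

Call:
jog_arm:
  moves:
    - [8.5,0,0,4.4,0,0,0]
    - [8.5,0,0,4.4,0,0,0]
    - [6,0,0,4.4,0,0,0]
    - [4,0,0,0,0,0,0]
    - [3,0,0,0,0,0,0]
    - [1,0,0,0,0,0,0]
    - [1,0,0,0,0,0,0]
    - [1,0,0,0,0,0,0]
    - [1,0,0,0,0,0,0]
    - [1,0,0,0,0,0,0]
  grip_force: 30

```text
time: 5.4
ee_pos: [451.7, -348.3, 158.2]
eef_rot: [0.001, 0.997, 0.076, 0.001]
contact_force: [5.7, -0.7, 0.8]
grip_width: 17.7
gripper_force: 29.2
```

```bash
sed -i 's/r=\[w,round((-s_/r=[w,round(float(-s_/; s/\*d\[1\])\/10,2),round((c\*d/*d[1])\/10,2),round(float(c*d/; s/round(-d\[2\]\/10,2)/round(float(-d[2])\/10,2)/; s/round(-dy\/k,1)/round(float(-dy\/k),1)/' h.py
python3 - <<'E'
from h import *
s=ctrl.observe();g=np.array(s["ee_pos"])+[0,0,18.7]
pv=np.array([528.5,-335.7,172]);d=g-pv;L=np.linalg.norm(d);print(L)
b0=np.degrees(np.arctan2(-d[1],-d[0]));t0=np.degrees(np.arcsin(d[2]/L));print(b0,t0)
way=[]
for f in np.linspace(0,1,21)[1:]:
    B,T=np.radians([b0+f*(71-b0),t0+f*(30-t0)]);LL=L+f*(78-L)
    p=pv+LL*np.array([-np.cos(B)*np.cos(T),-np.sin(B)*np.cos(T),np.sin(T)])-[0,0,18.7]
    way.append((*p,np.degrees(B)-90-(1-f)*(b0-90+81.3)))
rows(way,1,1)
E
```

```text
77.97042980722347
9.303298054762868 3.6386570613863785
[[1,0.03,0.42,-0.18,0,0,-3.1],[1,0.03,0.41,-0.18,0,0,-3.1],[1,0.04,0.42,-0.18,0,0,-3.1],[1,0.04,0.41,-0.17,0,0,-3.1],[1,0.04,0.42,-0.18,0,0,-3.2],[1,0.05,0.41,-0.18,0,0,-3.1],[1,0.05,0.41,-0.17,0,0,-3.1],[1,0.06,0.4,-0.18,0,0,-3.1],[1,0.06,0.41,-0.17,0,0,-3.1],[1,0.06,0.4,-0.17,0,0,-3.1]]
[[1,0.07,0.4,-0.17,0,0,-3.2],[1,0.07,0.39,-0.17,0,0,-3.1],[1,0.07,0.39,-0.17,0,0,-3.1],[1,0.08,0.39,-0.17,0,0,-3.1],[1,0.08,0.39,-0.16,0,0,-3.1],[1,0.08,0.38,-0.17,0,0,-3.1],[1,0.09,0.38,-0.16,0,0,-3.1],[1,0.09,0.37,-0.16,0,0,-3.2],[1,0.1,0.37,-0.16,0,0,-3.1],[1,0.1,0.36,-0.16,0,0,-3.1]]
[ 506.5 -399.5  192.3] -19.0
```

Call:
jog_arm:
  moves:
    - [1,0.03,0.42,-0.18,0,0,-3.1]
    - [1,0.03,0.41,-0.18,0,0,-3.1]
    - [1,0.04,0.42,-0.18,0,0,-3.1]
    - [1,0.04,0.41,-0.17,0,0,-3.1]
    - [1,0.04,0.42,-0.18,0,0,-3.2]
    - [1,0.05,0.41,-0.18,0,0,-3.1]
    - [1,0.05,0.41,-0.17,0,0,-3.1]
    - [1,0.06,0.4,-0.18,0,0,-3.1]
    - [1,0.06,0.41,-0.17,0,0,-3.1]
    - [1,0.06,0.4,-0.17,0,0,-3.1]

```text
time: 6.4
ee_pos: [469.6, -382.1, 173.4]
eef_rot: [-0.002, 0.94, 0.342, -0.001]
contact_force: [0.6, 3.1, -3.5]
grip_width: 17.5
gripper_force: 29.3
```

Call:
jog_arm:
  moves:
    - [1,0.07,0.4,-0.17,0,0,-3.2]
    - [1,0.07,0.39,-0.17,0,0,-3.1]
    - [1,0.07,0.39,-0.17,0,0,-3.1]
    - [1,0.08,0.39,-0.17,0,0,-3.1]
    - [1,0.08,0.39,-0.16,0,0,-3.1]
    - [1,0.08,0.38,-0.17,0,0,-3.1]
    - [1,0.09,0.38,-0.16,0,0,-3.1]
    - [1,0.09,0.37,-0.16,0,0,-3.2]
    - [1,0.1,0.37,-0.16,0,0,-3.1]
    - [1,0.1,0.36,-0.16,0,0,-3.1]

```text
time: 7.4
ee_pos: [504.2, -398.5, 190.0]
eef_rot: [-0.002, 0.813, 0.582, -0.001]
contact_force: [-1.0, -0.8, -3.5]
grip_width: 17.4
gripper_force: 29.3
```

Call:
jog_arm:
  moves:
    - [1,0,0,0,0,0,0]
    - [1,0,0,0,0,0,0]

```text
time: 7.6
ee_pos: [504.7, -398.5, 190.3]
eef_rot: [-0.001, 0.814, 0.58, -0.0]
contact_force: [-1.7, 0.2, -4.3]
grip_width: 17.8
gripper_force: 29.3
```

Run:
```python
from h import *
a=ctrl.read_camera("scene");b=ctrl.read_camera("side")
A=cv2.resize(a["color"][150:280,260:460,::-1],(800,520)[:2],interpolation=2)[:,:520]
save(a,"c1.png",(150,270,260,460),2);save(b,"c2.png",(165,290,250,450),2)
x=cv2.imread("pics/c1.png");y=cv2.imread("pics/c2.png")
im=cv2.resize(np.vstack([x,y]),None,fx=1.2,fy=1.2);cv2.imwrite("pics/c.png",im);print(im.shape)
for n,p in(("a",a),("b",b)):
    K,R,t=P(p)
    for k,X in dict(ball=(506.5,-399.5,211),spot=(566,-227,106),pivot=(528.5,-335.7,172)).items():
        v=K@(R@np.array(X)+t);print(n,k,np.round(v[[1,0]]/v[2],1))
```

```text
(588, 480, 3)
a ball [207.7 407.4]
a spot [189.2 357.1]
a pivot [200.1 386.4]
b ball [206.8 292.5]
b spot [215. 335.]
b pivot [210.3 310.3]
```

View pics/c.png

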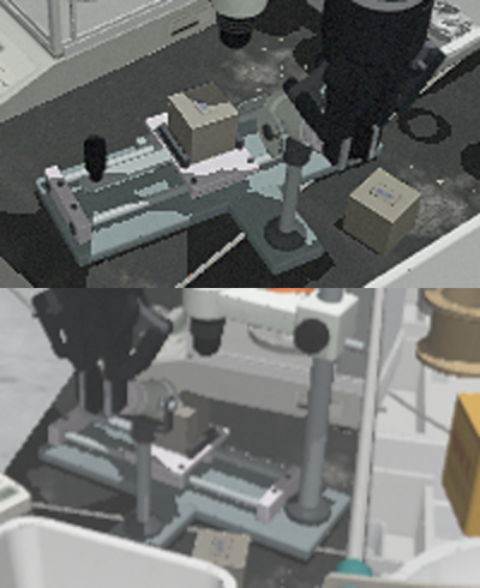

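The lamp has turned: in the top view its head points along the stand's y from the post at about (285, 130). I'll nudge it slightly, let go, rise and check from above.

Call:
jog_arm:
  moves:
    - [1,0,0.1,-0.15,0,0,0]
    - [1,0,0,0,0,0,0]
    - [3,0,0,0,0,0,0]
    - [6,0,0,0,0,0,0]
    - [6,0,0,0,0,0,0]
    - [6,0,0,-4,0,0,0]
    - [6,0,0,-4,0,0,0]
    - [6,0,0,-4,0,0,0]
    - [6,0,0,0,0,0,0]
    - [6,0,0,0,0,0,0]

```text
time: 8.7
ee_pos: [506.8, -399.7, 314.2]
eef_rot: [0.002, 0.814, 0.581, 0.0]
contact_force: [-0.5, -0.9, -1.8]
grip_width: 59.9
gripper_force: 0.0
```

Run:
```python
from h import *
ps={n:ctrl.read_camera(n) for n in("scene","side","wrist")}
save(ps["wrist"],"w2.png")
x=[cv2.resize(ps[n]["color"][r:r+100,c:c+160,::-1],(480,300),interpolation=2) for n,r,c in(("scene",150,280),("side",165,250))]
cv2.imwrite("pics/d.png",np.vstack(x))
for n,p in ps.items():
    K,R,t=P(p)
    for k,X in dict(ball=(506.5,-399.5,211),spot=(566,-227,106),pivot=(528.5,-335.7,172),knob=(426.7,-183.4,87)).items():
        v=K@(R@np.array(X)+t);print(n,k,np.round(v[[1,0]]/v[2],1))
    print([(q,[(np.round(m["position"],1),round(m["conf"],2)) for m in ctrl.masks_of(p,q)[:2]]) for q in ("pull_knob",)])
```

```text
scene ball [207.7 407.4]
scene spot [189.2 357.1]
scene pivot [200.1 386.4]
scene knob [215.9 299.7]
[('pull_knob', [(array([210.4, 298.5]), 0.71)])]
side ball [206.8 292.5]
side spot [215. 335.]
side pivot [210.3 310.3]
side knob [206.9 287.6]
[('pull_knob', [(array([203.9, 286.6]), 0.59), (array([190. , 297.8]), 0.55)])]
wrist ball [198.2 317.3]
wrist spot [  4.1 317.6]
wrist pivot [118.2 317.4]
wrist knob [ 14.7 187.7]
[('pull_knob', [(array([  8.5, 189.6]), 0.67)])]
```

View pics/w2.png

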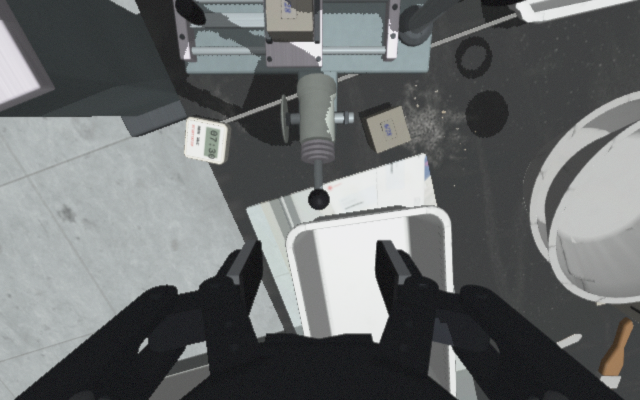

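View pics/d.png

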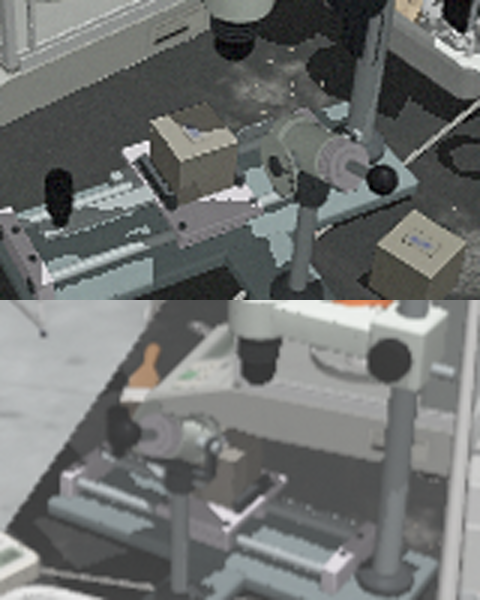

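The wrist view shows the lamp in line, with the ball at (198, 318) as predicted. The base edge is level in the picture, so the lamp is square to the rods. I'll go above the knob.

Run:
```python
from h import *
rows([(430,-320,314,-19),(434,-181,210,-19)],6)
```

```text
[[6,1.67,-3.26,-0.08,0,0,0.0],[6,1.67,-3.26,-0.08,0,0,0.0],[6,1.67,-3.26,-0.08,0,0,0.0],[6,3.32,-1.04,2.6,0,0,0.0],[6,3.32,-1.04,2.6,0,0,0.0],[6,3.32,-1.04,2.6,0,0,0.0],[6,3.32,-1.04,2.6,0,0,0.0]]
[ 434.  -180.8  210. ] -19.0
```

Call:
jog_arm:
  moves:
    - [6,1.65,-3.25,0,0,0,0]
    - [6,1.65,-3.25,0,0,0,0]
    - [6,1.65,-3.25,-0.1,0,0,0]
    - [6,3.3,-1.05,2.6,0,0,0]
    - [6,3.3,-1.05,2.6,0,0,0]
    - [6,3.3,-1.05,2.6,0,0,0]
    - [6,3.3,-1.05,2.6,0,0,0]
    - [6,0,0,0,0,0,0]
    - [6,0,0,0,0,0,0]

```text
time: 9.9
ee_pos: [433.7, -181.9, 209.7]
eef_rot: [-0.0, 0.814, 0.582, -0.0]
contact_force: [0.4, -1.1, 0.3]
grip_width: 60.0
gripper_force: 0.0
```

Run:
```python
from h import *
w=ctrl.read_camera("wrist");save(w,"w3.png")
K,R,t=P(w);c=-R.T@t
X=np.array((434,-181,87));v=K@(R@X+t);print("pred",np.round(v[[1,0]]/v[2],1))
for m in ctrl.masks_of(w,"pull_knob")[:2]:
    u=m["position"];r,cc=np.where(m["region"]);print(u,m["conf"],r.min(),r.max(),cc.min(),cc.max())
    for uu,z in((u,87),):
        d=R.T@np.linalg.inv(K)@[uu[1],uu[0],1];print(np.round(c+d*(z-c[2])/d[2],1))
print(ctrl.observe()["ee_pos"],c)
```

```text
pred [190.4 316.9]
[186.1, 313.6] 0.85 178 205 303 325
[ 432.4 -176.    87. ]
[ 434.28269672 -183.36573605  210.62426177] [ 458.09756162 -115.39766568  351.92245617]
```

View pics/w3.png

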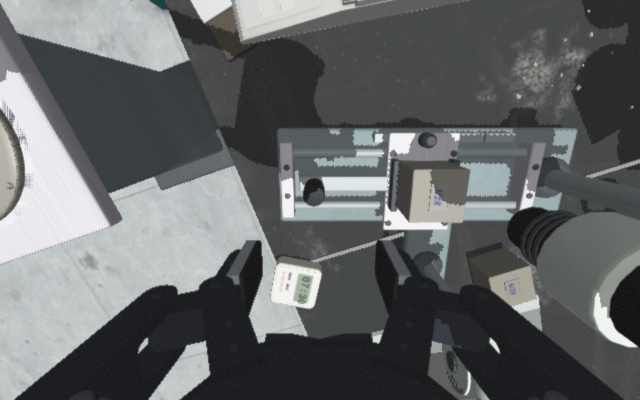

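The wrist view shows the knob at (186, 314), almost under the tool, and the cube and its carriage short of the lens. I'll go down and grip.

Call:
jog_arm:
  moves:
    - [6,0.2,0,4.6,0,0,0]
    - [6,0,0,4.6,0,0,0]
    - [6,0,0,4.6,0,0,0]
    - [6,0,0,0,0,0,0]
    - [4,0,0,0,0,0,0]
    - [3,0,0,0,0,0,0]
    - [1,0,0,0,0,0,0]
    - [1,0,0,0,0,0,0]
    - [1,0,0,0,0,0,0]
    - [1,0,0,0,0,0,0]
  grip_force: 40

```text
time: 11.0
ee_pos: [435.7, -181.5, 74.3]
eef_rot: [0.003, 0.814, 0.581, 0.001]
contact_force: [-1.5, -1.6, 8.1]
grip_width: 18.9
gripper_force: 39.4
```

Run:
```python
from h import *
s=ctrl.observe();print(s["ee_pos"],s["contact_force"],s["grip_width"])
X=np.array([566,-227]);c,q=np.cos(np.radians(-19)),np.sin(np.radians(-19))
d=np.array(s["ee_pos"])[:2]-X;print("stage",d@[c,q],d@[-q,c],"carriage",d@[c,q]+164)
```

```text
[ 435.74530391 -181.476483     74.33954931] [-1.47636901 -1.61357575  8.09832373] 18.926668687130363
stage -137.97924212686925 0.6365499342572439 carriage 26.020757873130748
```

Call:
jog_arm:
  moves:
    - [1,0,0.3,0,0,0,0]
    - [1,0,0.3,0,0,0,0]
    - [1,0,0.3,0,0,0,0]
    - [1,0,0.3,0,0,0,0]
    - [1,0,0.2,0,0,0,0]
    - [1,0,0.1,0,0,0,0]
    - [1,0,0,0,0,0,0]

```text
time: 11.7
ee_pos: [450.0, -186.4, 74.4]
eef_rot: [0.003, 0.814, 0.581, 0.001]
contact_force: [-0.3, -0.8, 6.4]
grip_width: 18.8
gripper_force: 39.3
```

Call:
jog_arm:
  moves:
    - [1,0,0.1,0,0,0,0]
    - [1,0,0.05,0,0,0,0]
    - [1,0,0,0,0,0,0]

```text
time: 12.0
ee_pos: [451.3, -186.7, 74.3]
eef_rot: [0.002, 0.814, 0.581, 0.001]
contact_force: [-1.1, -0.9, 7.4]
grip_width: 18.8
gripper_force: 39.3
```

Call:
jog_arm:
  moves:
    - [1,0,0.1,0,0,0,0]
    - [1,0,0.05,0,0,0,0]
    - [1,0,0,0,0,0,0]

```text
time: 12.3
ee_pos: [452.8, -187.3, 74.3]
eef_rot: [0.002, 0.814, 0.581, 0.001]
contact_force: [-0.5, 0.1, 6.2]
grip_width: 18.8
gripper_force: 39.3
```

Call:
jog_arm:
  moves:
    - [1,0,0.1,0,0,0,0]
    - [1,0,0.05,0,0,0,0]
    - [1,0,0,0,0,0,0]

```text
time: 12.6
ee_pos: [454.6, -187.9, 74.4]
eef_rot: [0.003, 0.814, 0.581, 0.001]
contact_force: [0.9, -2.4, 4.9]
grip_width: 18.8
gripper_force: 39.2
```

Call:
jog_arm:
  moves:
    - [1,0,0.1,0,0,0,0]
    - [1,0,0,0,0,0,0]
    - [1,0,0,0,0,0,0]

```text
time: 12.9
ee_pos: [456.1, -188.4, 74.3]
eef_rot: [0.003, 0.814, 0.581, 0.002]
contact_force: [2.9, -0.7, 6.9]
grip_width: 18.7
gripper_force: 39.5
```

Call:
jog_arm:
  moves:
    - [1,0,0.1,0,0,0,0]
    - [1,0,0,0,0,0,0]
    - [1,0,0,0,0,0,0]

```text
time: 13.2
ee_pos: [457.4, -188.8, 74.4]
eef_rot: [0.004, 0.814, 0.581, 0.002]
contact_force: [4.3, -1.7, 6.0]
grip_width: 18.7
gripper_force: 39.5
```

Call:
jog_arm:
  moves:
    - [1,0,0.1,0,0,0,0]
    - [1,0,0,0,0,0,0]
    - [1,0,0,0,0,0,0]

```text
time: 13.5
ee_pos: [457.6, -188.9, 74.3]
eef_rot: [0.003, 0.814, 0.581, 0.001]
contact_force: [1.6, -1.0, 7.4]
grip_width: 18.8
gripper_force: 39.6
```

Call:
jog_arm:
  moves:
    - [1,0,0.1,0,0,0,0]
    - [1,0,0,0,0,0,0]
    - [1,0,0,0,0,0,0]

```text
time: 13.8
ee_pos: [457.9, -189.0, 74.3]
eef_rot: [0.002, 0.814, 0.581, 0.001]
contact_force: [-0.8, -0.7, 9.7]
grip_width: 19.0
gripper_force: 39.7
```

The force turned from a forward pull to about zero and the tool stopped advancing, so the carriage has clicked in and is centred. One quick numeric check of the lamp ball before I hand in.

Run:
```python
from h import *
a=ctrl.read_camera("scene");b=ctrl.read_camera("side")
def dark(p,r,c):
    g=p["color"].max(2)[r-9:r+10,c-9:c+10]<55
    n,l,st,ce=cv2.connectedComponentsWithStats(g.astype(np.uint8),connectivity=4)
    i=1+np.argmax(st[1:,4]);print(st[i]);return ce[i][1]+r-9,ce[i][0]+c-9
u=dark(a,210,407);v=dark(b,207,291);print(u,v)
x,r=tri([(a,u),(b,v)]);d=x-[528.5,-335.7,172];print(x,r)
q=np.radians(-19);sx=d[0]*np.cos(q)+d[1]*np.sin(q);sy=-d[0]*np.sin(q)+d[1]*np.cos(q)
print(sx,sy,d[2],"swivel",np.degrees(np.arctan2(-sx,-sy)),"tilt",np.degrees(np.arctan2(d[2],np.hypot(sx,sy))))
s=ctrl.observe();print(s["ee_pos"],s["contact_force"],s["gripper_force"])
```

```text
[ 4  4 10 10 76]
[12 14  1  1  1]
(np.float64(209.56578947368422), np.float64(406.7763157894737)) (np.float64(212.0), np.float64(294.0))
[ 509.99086899 -397.36811316  199.6528562 ] [ 0.08226706  1.66705758  0.98949526 -1.34337333]
2.576446605122616 -64.33433014066722 27.65285620180171 swivel -2.2933428166567347 tilt 23.24285593172511
[ 457.876514   -189.00855855   74.32003845] [-2.17757797 -1.19612281 10.38458056] 39.68503171345219
```

Run:
```python
from h import *
from scipy.optimize import least_squares
a=ctrl.read_camera("scene");b=ctrl.read_camera("side")
pv=np.array([528.5,-335.7,172]);q=np.radians(-19)
def ball(s,t):
    l=np.array([-np.sin(s)*np.cos(t),-np.cos(s)*np.cos(t),np.sin(t)])*78
    return pv+[l[0]*np.cos(q)-l[1]*np.sin(q),l[0]*np.sin(q)+l[1]*np.cos(q),l[2]]
def pr(p,X):
    K,R,t=P(p);v=K@(R@X+t);return v[[1,0]]/v[2]
f=least_squares(lambda z:pr(a,ball(*z))-[209.57,406.78],[0,.5]);print(np.degrees(f.x),f.cost,"side pred",pr(b,ball(*f.x)))
print("30deg side pred",pr(b,ball(0,.524)))
g=b["color"].max(2);print(g[198:220,280:304])
im=np.hstack([cv2.resize(p["color"][r:r+60,c:c+60,::-1],(390,390),interpolation=2) for p,r,c in((a,180,360),(b,180,270))]);cv2.imwrite("pics/e.png",im)
```

```text
[ 1.64148153 27.70047979] 4.673085784784439e-25 side pred [208.0298283  291.32166665]
30deg side pred [206.82241646 292.50600578]
[[177 156 101  72  73  78  79  74  65  60  60  61  59  60  57  58 108 177
  175 131 127 120 107  77]
 [153  94  61  61  62  69  72  73  70  62  59  59  58  58  59  58 107 154
  166 143 132 124 129  99]
 [110  60  60  61  60  61  59  60  63  62  61  59  59  58  58  72 165 176
  137 129 132 127 130 118]
 [ 94  62  62  61  60  60  61  60  60  61  63  79  72  60  57 134 186 154
  127 130 131 132 134 133]
 [ 63  62  61  62  60  60  60  60  59  60  68 100  88  62  69 175 154 132
  130 140 146 152 155 149]
 [ 61  62  61  60  61  60  61  60  59  61  68 104  92  63 128 161 144 137
  157 176 181 189 193 185]
 [ 61  62  62  61  60  60  60  61  59  61  65  92  84  63 157 147 136 164
  196 201 202 203 203 202]
 [ 62  61  61  60  61  60  61  60  58  61  62  68  65  61 118 121 151 193
  202 201 202 203 202 200]
 [ 59  62  61  61  60  60  59  61  61  61  63  67  72  66  63  76 145 193
  202 202 202 203 201 199]
 [ 61  62  61  61  61  61  61  60  59  61  62  68  78  70  64
[... 552 characters left out ...]
81  86  81 101 108 115 117 118 100  81  63  57  61  88 108 182 201
  156 135 136 159 180 176]
 [ 79  90 102  88  83 102 117 119 117 114 107  79  70  75 117 130 168 179
  148 136 135 169 157 171]
 [ 93 108 115 104 104 114 121 118 114 110 110  89  84  83 103 118 135 130
  133 137 160 167 168 196]
 [113 116 115 119 119 118 118 117 113 110 108 102  95  92  86  91 104  96
  110 121 177 183 183 178]
 [116 118 119 120 118 116 116 117 112 113 113 114 110 109  96  85  63  56
   77  88 137 127 124 109]
 [119 119 120 118 117 116 115 115 112 110 106 109 108 110 104  97  69  56
   71  77  84  73  66  67]
 [121 119 117 116 117 115 115 114 115 104  95  98 105 107 101  97  74  58
   57  61  70  79  76  70]]
```

View pics/e.png

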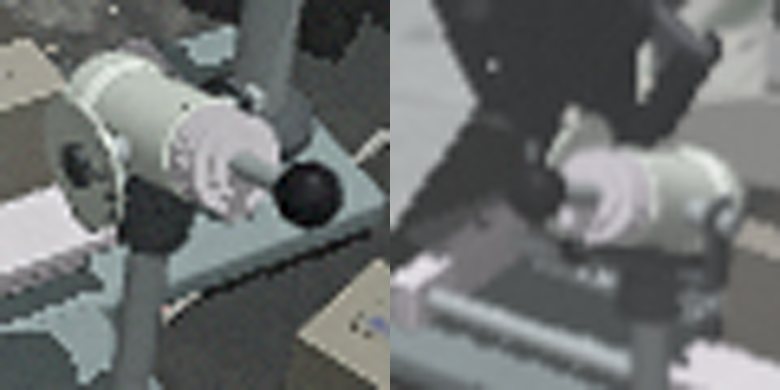

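The ball sits at about (209.6, 406.8) in the scene view and (208, 292) in the side view. That puts the swivel at about 1.6° and the tilt at about 28°, both inside the 5° limits. Handing in.

```bash
python3 -c "
from station import ctrl
print(ctrl.close_job())"
```

```text
the job is handed in; nothing more can be done
None
```

I handed the job in with the lamp swivelled square to within about 2° and tipped to about 28° below level by my measurements, then let go; the carriage felt centred in the middle notch, with the knob still gripped at about 40 N. The judge's result was not shown.

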